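# Mirror the row of sauce jars into the other door bin

## Robot

A 6-joint arm with a two-finger parallel gripper is mounted at the origin on the work surface. World frame = base frame: x ahead of the robot, y to its left, z up, the work surface at z = 0. Lengths are in m, angles in rad, forces in N, time in s.
With the tool pointing down it reaches from about 0.3 to 0.875 m from the base axis. Payload 6.4 kg.
Tool frame: the origin (TCP) lies at the very end of the fingers, on their centre line; the grasp point (between the pads) lies 19 mm behind it; z points along the fingers, y is the line along which they close (so a half turn about z gives the same grasp; the last joint's range is limited). The gripper opens to 85 mm and grips with 20 to 120 N. Pads are 22 mm wide; open, the fingers measure 114 mm over their backs; the gripper's body (76 mm by 85 mm) begins 54 mm behind the grasp point. The pads swing forward as they close: fully open they stand 13 mm farther back than shut.
Start: joints at [-1.324, 0.181, 1.607, -0, 1.354, -0.206], TCP at [0.252, -0.517, 0.231] pointing down, gripper open.
Joint ranges: [-2.99, 2.99], [-0.89, 2.07], [0.3, 2.58], [-1.14, 4.28], [0, 2.63], [-3.12, 3.12]. Speed limits (rad/s): [2.57, 2.57, 3.01, 3.14, 3.14, 3.14].

## Interface

Orientations are given as a unit quaternion [w, x, y, z].
In Python, from bench import * gives the robot as it stands. The module is installed in compiled form; this text tells all that it offers.
- The arm moves only by the tool arm_command, never from a script. Its arguments are lists of equal length, an entry for each row: "dp": the shift along the tool's x, y, z in units of 0.25 m (1.0 is 0.25 m), a list of three; "turn": the turn, a rotation vector about the tool's x, y, z in units of 30 degrees (1.0 is 30 degrees), a list of three; "jaw": the opening, from 0 (shut) to 1 (fully open). A call has 1 to 5 rows; each row is the pose to reach, as a shift and turn from the pose commanded when the call began, along the tool's axes at that moment; what a row does not reach only later rows make up. A row lasts 1/8 s, in which the tool goes at most 62.5 mm and 10.7 degrees, less where a joint would pass 70% of its speed; a pose out of reach is approached as far as the arm can. A call with a number of a shift or a turn outside -1 to 1 is refused whole. A call with a gripper value outside its range is refused whole. The fingers move at their own pace and stop on an object; the grip force is fixed at half the most. Time passes only in rows, so rows that repeat a pose let the fingers close. It gives the time, the measured TCP pose, the force, the opening and the grip force at its end, in the units of the state.
- get_obs(): the state, without advancing time (a new reading comes with each control period).
- camera(name): name is "scene" or "top"; returns the picture (400x640x3 uint8, blue, green, red); there is no depth.
- get_calibration(name): a dict with "camera_matrix" (3x3 intrinsics, pixels), "R" (3x3) and "t" (3): a world point X has camera coordinates R X + t. Camera axes: x right, y down, z forward; pixel columns grow to the right and rows downward; lengths in m; the calibration is good to about 2 mm. A picture is of the moment at which its call begins. get_calibration takes no time and is no camera call.
- hand_in(): hands the job in; it is judged then, once.
The state is a dict: "time_s": time; "q": joint angles; "dq": joint speeds; "joint_efforts": joint torques, N m; "eef_pos": TCP position; "eef_rot": TCP orientation; "wrist_force": force on the tool from outside, world axes, zero at the start; "torque": the same for the moment, N m; "opening": opening from 0.0 (shut) to 1.0 (fully open); "grasp_force": force on a finger pad.
Only numpy, scipy, OpenCV 4.12 (cv2) and the standard library are available. Lean on these libraries where they do the work, as an engineer would, in place of code of your own. Each camera call takes 0.05 s, during which the arm holds its last target. There are 200 camera calls.

## Task

Move the four sauce jars from the grey fridge tray into the navy door bin, one in each compartment and in the reverse order, because the bin goes on the opposite door: seen from the robot, the jar at the tray's left end goes into the bin's right-end compartment, the next one beside it, and so on. Keep the jars upright and set each down gently on the compartment's floor.

Things in the scene. Friction and masses are not known exactly. Their poses are not given: they have to be found in the camera images.
- jar_red: loose straight-sided jar, 44 mm across and 100 mm tall, 0.15 to 0.31 kg, red cap, dark red sauce, paper label with a red band. Origin at the centre of its underside, z up its axis. At the start it stands on the coaster of its own colour in the grey tray.
- jar_yellow: loose straight-sided jar, 44 mm across and 92 mm tall, 0.15 to 0.31 kg, yellow cap, mustard, paper label with a yellow band. Origin at the centre of its underside, z up its axis. At the start it stands on the coaster of its own colour in the grey tray.
- jar_green: loose straight-sided jar, 44 mm across and 84 mm tall, 0.15 to 0.31 kg, green cap, green relish, paper label with a green band. Origin at the centre of its underside, z up its axis. At the start it stands on the coaster of its own colour in the grey tray.
- jar_blue: loose straight-sided jar, 44 mm across and 96 mm tall, 0.15 to 0.31 kg, light blue cap, pale blue contents, paper label with a blue band. Origin at the centre of its underside, z up its axis. At the start it stands on the coaster of its own colour in the grey tray.
- coaster_red: red coaster, fixed in the grey tray under the red jar, 72 (x) x 56 (y) x 4 mm. Origin at the centre of its underside, 6 mm above the table; y runs along the row to the robot's left, turned by up to 0.25 rad. The jars stand centred on the coasters to about 4 mm.
- coaster_yellow: yellow coaster, fixed in the grey tray under the yellow jar, 72 (x) x 56 (y) x 4 mm. Origin at the centre of its underside, 6 mm above the table; y runs along the row to the robot's left, turned by up to 0.25 rad. Neighbouring jars are only 18 mm apart: grip a jar across the row (fingers before and behind it, along the coaster's x), above the tray's rim.
- coaster_green: green coaster, fixed in the grey tray under the green jar, 72 (x) x 56 (y) x 4 mm. Origin at the centre of its underside, 6 mm above the table; y runs along the row to the robot's left, turned by up to 0.25 rad. Colours are shuffled along the row at every start.
- coaster_blue: light blue coaster, fixed in the grey tray under the blue jar, 72 (x) x 56 (y) x 4 mm. Origin at the centre of its underside, 6 mm above the table; y runs along the row to the robot's left, turned by up to 0.25 rad. The coasters stay in the tray and still show the jars' starting order afterwards.
- bin: fixed navy bin, steel strips on its long sides, 74 (x) x 256 (y) x 30 mm. Origin: centre of underside; x away from the robot, y to its left, turned up to 0.25 rad. Three dividers, 4 mm thick and as high as the rim, part it into four compartments centred at y = +93, +31, -31, -93 mm, x = 0, each at least 58 (y) x 66 (x) mm inside, floor 4 mm above the table.
- tray: fixed grey tray that holds the coasters, 90 (x) x 256 (y) mm, rim 30 mm above the table. Origin: centre of underside; x away from the robot, y to its left, turned up to 0.25 rad. The four coasters stand in a row along its y at +93, +31, -31, -93 mm.
Mind the look-alikes: they are no part of the job. What is shaped like the jar_blue but purple is not meant.

How it is judged:
At the end, for the whole second after the job is handed in: Each jar stands upright (0.1 rad), still, on the bin's floor (base within 5 mm), within 16 mm of its compartment's centre in x and 14 mm in y; colours run along the bin in the reverse of the coasters' order in the tray (x of jar_red in the frame of bin between -0.016 and 0.016 m and z of jar_red in the frame of bin between 0 and 0.01 m and angle between each of jar_red, jar_yellow, jar_green, jar_blue's own z axis and vertical below 0.1 rad and linear speed of each of jar_red, jar_yellow, jar_green, jar_blue below 0.02 m/s and angular speed of each of jar_red, jar_yellow, jar_green, jar_blue below 0.2 rad/s and x of jar_yellow in the frame of bin between -0.016 and 0.016 m and z of jar_yellow in the frame of bin between 0 and 0.01 m and x of jar_green in the frame of bin between -0.016 and 0.016 m and z of jar_green in the frame of bin between 0 and 0.01 m and x of jar_blue in the frame of bin between -0.016 and 0.016 m and z of jar_blue in the frame of bin between 0 and 0.01 m and ((y of coaster_red in the frame of tray between 0.073 and 0.113 m and y of jar_red in the frame of bin between -0.107 and -0.079 m) or (y of coaster_red in the frame of tray between 0.011 and 0.051 m and y of jar_red in the frame of bin between -0.045 and -0.017 m) or (y of coaster_red in the frame of tray between -0.051 and -0.011 m and y of jar_red in the frame of bin between 0.017 and 0.045 m) or (y of coaster_red in the frame of tray between -0.113 and -0.073 m and y of jar_red in the frame of bin between 0.079 and 0.107 m)) and ((y of coaster_yellow in the frame of tray between 0.073 and 0.113 m and y of jar_yellow in the frame of bin between -0.107 and -0.079 m) or (y of coaster_yellow in the frame of tray between 0.011 and 0.051 m and y of jar_yellow in the frame of bin between -0.045 and -0.017 m) or (y of coaster_yellow in the frame of tray between -0.051 and -0.011 m and y of jar_yellow in the frame of bin between 0.017 and 0.045 m) or (y of coaster_yellow in the frame of tray between -0.113 and -0.073 m and y of jar_yellow in the frame of bin between 0.079 and 0.107 m)) and ((y of coaster_green in the frame of tray between 0.073 and 0.113 m and y of jar_green in the frame of bin between -0.107 and -0.079 m) or (y of coaster_green in the frame of tray between 0.011 and 0.051 m and y of jar_green in the frame of bin between -0.045 and -0.017 m) or (y of coaster_green in the frame of tray between -0.051 and -0.011 m and y of jar_green in the frame of bin between 0.017 and 0.045 m) or (y of coaster_green in the frame of tray between -0.113 and -0.073 m and y of jar_green in the frame of bin between 0.079 and 0.107 m)) and ((y of coaster_blue in the frame of tray between 0.073 and 0.113 m and y of jar_blue in the frame of bin between -0.107 and -0.079 m) or (y of coaster_blue in the frame of tray between 0.011 and 0.051 m and y of jar_blue in the frame of bin between -0.045 and -0.017 m) or (y of coaster_blue in the frame of tray between -0.051 and -0.011 m and y of jar_blue in the frame of bin between 0.017 and 0.045 m) or (y of coaster_blue in the frame of tray between -0.113 and -0.073 m and y of jar_blue in the frame of bin between 0.079 and 0.107 m))); the robot touches nothing.
It fails at once if a jar is tipped by more than 0.7 rad (angle between any of jar_red, jar_yellow, jar_green, jar_blue's own z axis and vertical above 0.7 rad).
It fails at once if a jar is dropped or slammed into the bin (faster than 0.5 m/s with its base over the bin and less than 60 mm above the bin's underside) ((x of jar_red in the frame of bin between -0.035 and 0.035 m and y of jar_red in the frame of bin between -0.125 and 0.125 m and z of jar_red in the frame of bin below 0.06 m and linear speed of jar_red above 0.5 m/s) or (x of jar_yellow in the frame of bin between -0.035 and 0.035 m and y of jar_yellow in the frame of bin between -0.125 and 0.125 m and z of jar_yellow in the frame of bin below 0.06 m and linear speed of jar_yellow above 0.5 m/s) or (x of jar_green in the frame of bin between -0.035 and 0.035 m and y of jar_green in the frame of bin between -0.125 and 0.125 m and z of jar_green in the frame of bin below 0.06 m and linear speed of jar_green above 0.5 m/s) or (x of jar_blue in the frame of bin between -0.035 and 0.035 m and y of jar_blue in the frame of bin between -0.125 and 0.125 m and z of jar_blue in the frame of bin below 0.06 m and linear speed of jar_blue above 0.5 m/s)).
It also fails if it takes over 115 s, if anything falls off the work surface, if the arm or the gripper's body presses on something with over 40 N, if the wrist force passes 120 N, or if a joint passes its speed limit or range.

## Working session

There is one attempt and no reset: what is moved stays moved. The work goes in short steps, Python scripts to look and compute and a tool call to move; the robot and the scene stay as the last step left them, time stands still between calls to the robot, and variables do not carry over. Pictures are saved under pics/ and viewed, at most 14 in all, crops included, and the job is handed in when it is done.

Besides the shell and the picture viewer there is one more tool, called after "Call:" as a command line: name --argument value ..., lists and objects as JSON in quotes. arm_command: Moves the arm, as the interface text tells. Its arguments: {"type":"object","properties":{"dp":{"type":"array"},"turn":{"type":"array"},"jaw":{"type":"array"}},"required":["dp","turn","jaw"]}

```bash
mkdir -p pics; python3 - <<'E'
from bench import *
import cv2
for n in("scene","top"):
    cv2.imwrite(f"pics/{n}0.png",camera(n)); c=get_calibration(n)
    print(n,c["camera_matrix"].round(1).tolist(),c["R"].round(3).tolist(),c["t"].round(3).tolist(),(-c["R"].T@c["t"]).round(3))
o=get_obs();print({k:o[k] for k in("time_s","eef_pos","eef_rot","opening")})
E
```

```text
scene [[366.7, 0.0, 327.5], [0.0, 366.7, 198.2], [0.0, 0.0, 1.0]] [[0.325, 0.946, -0.001], [0.701, -0.242, -0.671], [-0.635, 0.217, -0.742]] [-0.203, -0.377, 1.254] [ 1.126 -0.171  0.677]
top [[403.0, 0.0, 321.1], [0.0, 403.0, 199.1], [0.0, 0.0, 1.0]] [[0.003, -1.0, 0.01], [-0.988, -0.004, -0.156], [0.156, -0.009, -0.988]] [0.001, 0.58, 0.802] [0.447 0.011 0.882]
{'time_s': 0.1, 'eef_pos': array([ 0.25143753, -0.51653801,  0.23045413]), 'eef_rot': array([-8.28012980e-04,  9.74484165e-01,  2.24454732e-01, -6.87981400e-06]), 'opening': 1.0004694368814835}
```

View pics/scene0.png

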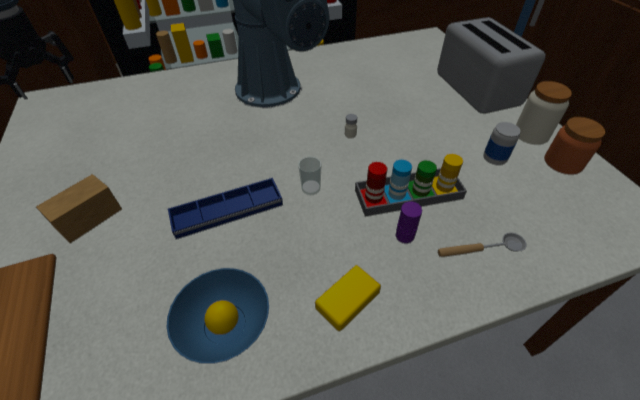

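View pics/top0.png

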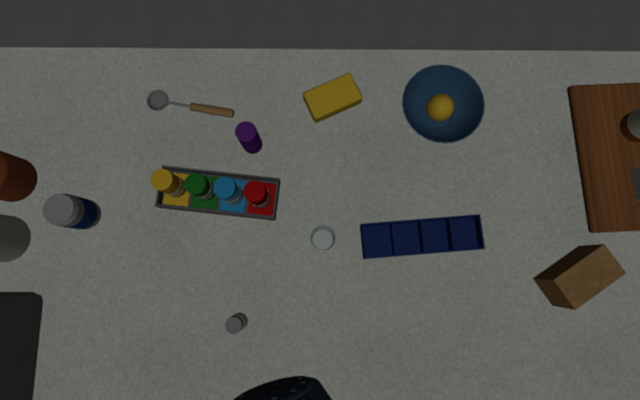

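Scene view: the tray runs yellow (452,170), green (424,178), blue (399,178), red (376,182). Top view, from the left: yellow (168,181), green (198,186), blue (227,190), red (258,194). The bin is at top (422,237) and scene (226,207).

Look-alikes, with top pixels:
- purple cylinder (248,137)
- glass (322,237)
- white/blue jar (70,210)
- shaker (236,323)
- blue bowl (443,103)
- yellow sponge (333,97)
- orange (440,107)

I choose the four jars in the tray, and will check them in a close crop.

```bash
cat > h.py <<'E'
import cv2, numpy as np
from bench import *
C={n:get_calibration(n) for n in("scene","top")}
def ray(n,p):
    c=C[n]; R=np.array(c["R"]); o=-R.T@np.array(c["t"])
    d=R.T@np.linalg.inv(c["camera_matrix"])@np.array([p[0],p[1],1.]); return o,d/np.linalg.norm(d)
def plane(n,p,z):
    o,d=ray(n,p); return o+d*(z-o[2])/d[2]
def tri(ps,pt):
    o1,d1=ray("scene",ps);o2,d2=ray("top",pt)
    s=np.linalg.lstsq(np.c_[d1,-d2],o2-o1,rcond=None)[0]
    a,b=o1+s[0]*d1,o2+s[1]*d2; return (a+b)/2,np.linalg.norm(a-b)
def proj(n,X):
    c=C[n]; v=np.array(c["camera_matrix"])@(np.array(c["R"])@X+c["t"]); return v[:2]/v[2]
HUE={"red":[(0,6),(174,180)],"yellow":[(18,30)],"green":[(50,75)],"blue":[(90,108)],"navy":[(112,124)]}
def mask(im,c,s=110,v=30):
    h=cv2.cvtColor(im,cv2.COLOR_BGR2HSV); m=0
    for a,b in HUE[c]: m=m|cv2.inRange(h,(a,s,v),(b,255,255))
    return m
E
python3 - <<'E'
from h import *
s,t=cv2.imread("pics/scene0.png"),cv2.imread("pics/top0.png")
a=cv2.resize(s[145:220,345:475],None,fx=6,fy=3.8,interpolation=2);a=cv2.resize(s[145:220,345:475],(520,300),interpolation=2)
b=cv2.resize(t[160:225,145:290],(520,233),interpolation=2)
c1=cv2.resize(s[175:240,160:290],(280,140),interpolation=2);c2=cv2.resize(t[210:262,355:490],(280,108),interpolation=2)
L=np.vstack([a,b]);Rr=np.zeros((533,280,3),np.uint8);Rr[:140]=c1;Rr[150:258]=c2
cv2.imwrite("pics/crop.png",cv2.convertScaleAbs(np.hstack([L,Rr]),alpha=1.5))
for n,im,(x,y,w,h) in(("scene",s,(345,145,130,75)),("top",t,(145,160,145,65))):
    hsv=cv2.cvtColor(im,cv2.COLOR_BGR2HSV)
    for c in("red","yellow","green","blue"):
        m=mask(im[y:y+h,x:x+w],c)
        k,l,st,ce=cv2.connectedComponentsWithStats(m)
        print(n,c,[(st[i][:4]+[x,y,0,0]).tolist()+[int(st[i][4])] for i in range(1,k) if st[i][4]>15])
print(cv2.cvtColor(s,40)[[165,163,165,156],[377,401,427,453]].tolist(),cv2.cvtColor(t,40)[[181,184,188,193,210,205,237],[163,196,226,256,265,235,440]].tolist())
for n,im in(("scene",s),("top",t)):
    m=mask(im,"navy",100,15);c=max(cv2.findContours(m,0,2)[0],key=cv2.contourArea)
    print(n,cv2.contourArea(c),cv2.boundingRect(c),cv2.approxPolyDP(cv2.convexHull(c),4,True).reshape(-1,2).tolist())
E
```

```text
scene red [[367, 162, 20, 28, 464], [360, 188, 27, 20, 251]]
scene yellow [[440, 154, 23, 25, 424], [432, 175, 26, 20, 280]]
scene green [[417, 161, 20, 18, 270], [408, 180, 23, 19, 131], [426, 189, 8, 7, 32]]
scene blue [[393, 160, 19, 19, 291], [384, 184, 27, 20, 222]]
top red [[243, 180, 34, 36, 884]]
top yellow [[151, 168, 39, 39, 954]]
top green [[184, 173, 34, 36, 687]]
top blue [[213, 176, 35, 37, 782]]
[[0, 245, 122], [98, 243, 129], [64, 227, 81], [24, 255, 143]] [[24, 200, 112], [61, 177, 62], [100, 193, 99], [1, 229, 90], [1, 233, 91], [100, 182, 91], [113, 175, 51]]
scene 2300.0 (169, 179, 112, 54) [[280, 196], [172, 230], [169, 211], [272, 179]]
top 3938.0 (361, 215, 123, 43) [[479, 215], [482, 248], [364, 257], [362, 224]]
```

View pics/crop.png

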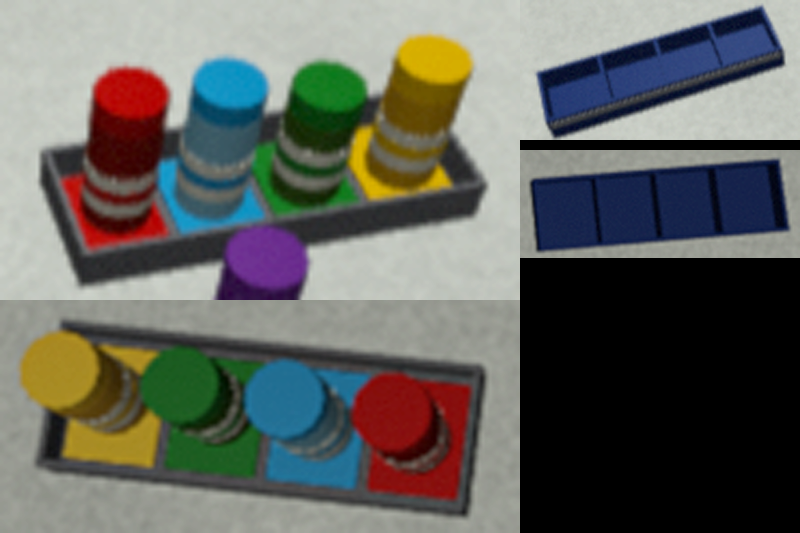

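The crop shows the tray jars as red, blue, green, yellow left to right in the scene view, and the reverse in the top view. They have paper labels and stand on coasters of their own colour. The purple one stands outside the tray and has no label. Next I triangulate the cap centres and rim corners.

```bash
python3 - <<'E'
from h import *
np.set_printoptions(precision=4,suppress=True)
S={"red":(377.75,168.25),"blue":(402.5,166),"green":(427.25,167),"yellow":(453.75,160)}
T={"red":(255.2,191.2),"blue":(224.8,187.6),"green":(196,184.3),"yellow":(162.3,179.8)}
H={"red":.110,"blue":.106,"green":.094,"yellow":.102}
t=cv2.imread("pics/top0.png");im=cv2.resize(t[160:225,145:290],None,fx=6,fy=6,interpolation=2)
hc=cv2.HoughCircles(cv2.cvtColor(im,6),cv2.HOUGH_GRADIENT,1,110,param1=60,param2=18,minRadius=58,maxRadius=80)
print("hough",[] if hc is None else np.c_[hc[0,:,0]/6+145,hc[0,:,1]/6+160,hc[0,:,2]/6])
P={}
for c in S:
    p,e=tri(S[c],T[c]); P[c]=plane("top",T[c],H[c]); print(c,"tri",p,"gap",e,"plane top",P[c],"scene",plane("scene",S[c],H[c]))
def quad(name,sc,tp,dims):
    X=np.array([tri(a,b)[0] for a,b in zip(sc,tp)]);g=[tri(a,b)[1] for a,b in zip(sc,tp)]
    print(name,X.tolist() and X,"gaps",np.array(g)); Q=np.array([plane("top",b,.03) for b in tp])
    for A in(X,Q):
        # order: near-left, far-left, far-right, near-right (x small = near)
        v=(A[0]+A[1]-A[2]-A[3])[:2]/2;u=(A[1]+A[2]-A[0]-A[3])[:2]/2
        print(" centre",A.mean(0),"len",np.linalg.norm(v),np.linalg.norm(u),"yaw",np.arctan2(-v[0],v[1]),np.arctan2(u[1],u[0]))
quad("bin",[(273.3,178.7),(282.1,199.1),(174.9,231.6),(168.4,208.9)],[(363.7,258.2),(360.8,224.9),(479.9,214.8),(484.2,248.1)],0)
quad("tray",[(455,166),(466.2,191.3),(365.5,209.5),(355.5,183)],[(155.6,206),(162.6,166.1),(280,179.5),(274.7,220)],0)
E
```

```text
hough []
red tri [0.5859 0.1339 0.1035] gap 0.002331508912773306 plane top [0.5843 0.1318 0.11  ] scene [0.5921 0.1316 0.11  ]
blue tri [0.5934 0.194  0.099 ] gap 0.001062509467106572 plane top [0.5919 0.1919 0.106 ] scene [0.5999 0.1902 0.106 ]
green tri [0.6027 0.2557 0.0851] gap 0.0021284705418991886 plane top [0.6005 0.252  0.094 ] scene [0.6106 0.2505 0.094 ]
yellow tri [0.6098 0.3203 0.0941] gap 0.0022548937587917673 plane top [0.6077 0.3161 0.102 ] scene [0.6167 0.315  0.102 ]
bin [[ 0.4572 -0.0874  0.0211]
 [ 0.5282 -0.0827  0.0167]
 [ 0.5506 -0.3354  0.0242]
 [ 0.4791 -0.3429  0.0251]] gaps [0.0007 0.0005 0.0062 0.0009]
 centre [ 0.5038 -0.2121  0.0218] len 0.25511048924592306 0.07146780759170704 yaw 0.08672785411205164 0.08482951621352415
 centre [ 0.5031 -0.2115  0.03  ] len 0.2557803138378302 0.07044405358433589 yaw 0.08694981203342894 0.07210575478969683
tray [[0.569  0.3635 0.0243]
 [0.6548 0.3492 0.0217]
 [0.6268 0.0935 0.0197]
 [0.5381 0.1035 0.0198]] gaps [0.0128 0.0008 0.0019 0.0025]
 centre [0.5972 0.2274 0.0214] len 0.2595173122642294 0.0880644075928018 yaw -0.11376605937650834 -0.1384072753085529
 centre [0.5948 0.2233 0.03  ] len 0.255318504899824 0.08787258014900293 yaw -0.11218394622765553 -0.10744270979143004
```

```bash
cat >> h.py <<'E'
from scipy.spatial.transform import Rotation as Ro
np.set_printoptions(precision=4,suppress=True)
def to(p,yaw):
    "dp and turn units from the present pose to TCP p, tool down, tool y at world angle yaw"
    o=get_obs(); q=o["eef_rot"]; R=Ro.from_quat([q[1],q[2],q[3],q[0]])
    y=np.array([np.cos(yaw),np.sin(yaw),0]);z=np.array([0,0,-1.])
    G=Ro.from_matrix(np.c_[np.cross(y,z),y,z])
    print("dp",R.inv().apply(np.array(p)-o["eef_pos"])/.25,"turn",(R.inv()*G).as_rotvec()/np.pi*6,"at",o["eef_pos"],"op",round(o["opening"],3),"t",o["time_s"])
E
python3 - <<'E'
from h import *
to((.585,.132,.2),-.11)
p,e=tri((410-.4,211),(246,130.5));print("purple top",p,e,plane("top",(246,130.5),.1))
E
```

```text
dp [ 2.3346 -1.7489  0.1255] turn [-0.0025 -0.0022 -1.9252] at [ 0.2514 -0.5165  0.2305] op 1.0 t 0.1
purple top [0.7132 0.1552 0.0882] 0.004790143592225539 [0.7102 0.1553 0.1   ]
```

Call:
arm_command --dp '[[0.9,-0.7,0],[0.9,-0.7,0],[0.9,-0.7,0],[0.9,-0.7,0],[0.9,-0.7,0]]' --turn '[[0,0,0],[0,0,0],[0,0,0],[0,0,0],[0,0,0]]' --jaw '[1,1,1,1,1]'

```text
time_s: 0.72
eef_pos: [0.3779, -0.2584, 0.231]
eef_rot: [-0.0, 0.974, 0.225, 0.0]
wrist_force: [-0.2, -0.3, -0.2]
opening: 0.997
grasp_force: 0.0
```

Call:
arm_command --dp '[[0.9,-0.7,0],[0.9,-0.7,0],[0.9,-0.7,0],[0.9,-0.7,0],[0.9,-0.7,0]]' --turn '[[0,0,-1],[0,0,-1],[0,0,-1],[0,0,-1],[0,0,-1]]' --jaw '[1,1,1,1,1]'

```text
time_s: 1.35
eef_pos: [0.5035, -0.0026, 0.231]
eef_rot: [-0.0, 0.883, 0.47, -0.0]
wrist_force: [-0.4, -0.4, 0.2]
opening: 1.003
grasp_force: 0.0
```

```bash
python3 -c "
from h import *
to((.585,.132,.2),-.11);print(get_obs()['q'])"
```

```text
dp [ 0.6285 -0.0298  0.1242] turn [-0.0009 -0.0007 -0.9202] at [ 0.5035 -0.0026  0.231 ] op 1.003 t 1.35
[-0.2415  0.0198  1.7833  0.0004  1.339   0.3502]
```

Call:
arm_command --dp '[[0.63,-0.03,0.12],[0.63,-0.03,0.12],[0.63,-0.03,0.12],[0.63,-0.03,0.12],[0.63,-0.03,0.12]]' --turn '[[0,0,-0.92],[0,0,-0.92],[0,0,-0.92],[0,0,-0.92],[0,0,-0.92]]' --jaw '[0,0,0,0,0]'

```text
time_s: 1.98
eef_pos: [0.5845, 0.1287, 0.2009]
eef_rot: [-0.0, 0.746, 0.666, -0.001]
wrist_force: [0.2, 0.7, -0.1]
opening: 0.001
grasp_force: 0.0
```

```bash
python3 - <<'E'
from h import *
s,t=camera("scene"),camera("top")
cv2.imwrite("pics/s1.png",s);cv2.imwrite("pics/t1.png",t)
o=get_obs();print(o["eef_pos"],o["opening"])
im=[]
for n,I in(("scene",s),("top",t)):
    u=proj(n,o["eef_pos"]);print(n,u); x,y=(u-[50,60]).astype(int)
    c=cv2.resize(I[y:y+100,x:x+100],(400,400),interpolation=2);c=cv2.convertScaleAbs(c,alpha=2)
    v=tuple(((u-[x,y]+.5)*4).astype(int).tolist());cv2.drawMarker(c,v,(255,0,255),0,10,1);im.append(c);print("origin",x,y)
cv2.imwrite("pics/c1.png",np.hstack(im))
E
```

```text
[0.5848 0.1281 0.2015] -0.00286799896859118
scene [379.172  134.0927]
origin 329 74
top [249.2584 181.6082]
origin 199 121
```

View pics/c1.png

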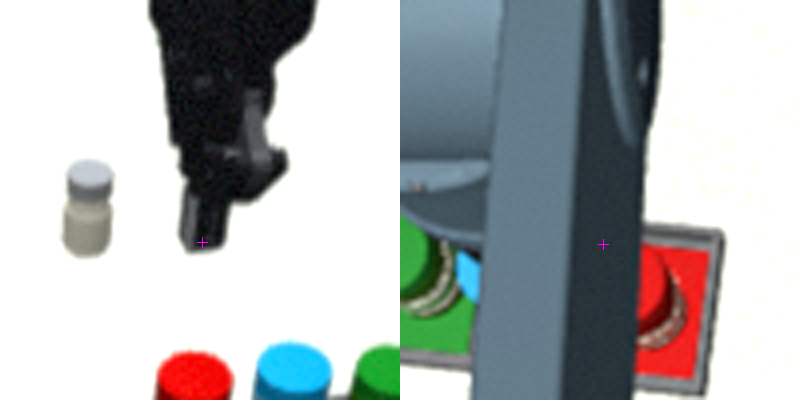

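The crop shows the shut fingertips in the scene view at about (379.5,135). The TCP projects to (379.2,134.1), so the scene calibration holds to about 3 mm. The arm hides the tips in the top view. I now average the two views on the known planes.

```bash
python3 - <<'E'
from h import *
k=np.array([.38,.38])
S={"red":(377.75,168.25),"blue":(402.5,166),"green":(427.25,167),"yellow":(453.75,160)}
T={"red":(255.2,191.2),"blue":(224.8,187.6),"green":(196,184.3),"yellow":(162.3,179.8)}
H={"red":.110,"blue":.106,"green":.094,"yellow":.102}
for c in S:
    a,b=plane("scene",S[c]-k,H[c]),plane("top",T[c]-k,H[c]);print(c,a[:2],b[:2],"mean",(a+b)[:2]/2,"tri z",tri(S[c]-k,T[c]-k)[0][2])
k2=np.array([.26,.26])
for n,P in(("scene",[(273.3,178.7),(282.1,199.1),(174.9,231.6),(168.4,208.9)]),("top",[(363.7,258.2),(360.8,224.9),(479.9,214.8),(484.2,248.1)])):
    A=np.array([plane(n,p-k2,.03) for p in P]);v=(A[0]+A[1]-A[2]-A[3])[:2]/2
    print(n,"bin centre",A.mean(0),"len",np.linalg.norm(v),"yaw",np.arctan2(-v[0],v[1]))
to((.588,.132,.2),-.11)
E
```

```text
red [0.5907 0.1313] [0.5851 0.1325] mean [0.5879 0.1319] tri z 0.10512074799063487
blue [0.5985 0.1899] [0.5926 0.1926] mean [0.5956 0.1913] tri z 0.10063381039632735
green [0.6092 0.2503] [0.6013 0.2528] mean [0.6052 0.2515] tri z 0.08678006684639417
yellow [0.6153 0.3148] [0.6084 0.3169] mean [0.6118 0.3158] tri z 0.09586187004579755
scene bin centre [ 0.511  -0.2116  0.03  ] len 0.25055021292948276 yaw 0.06897369910467423
top bin centre [ 0.5037 -0.2109  0.03  ] len 0.2558010790582636 yaw 0.08696575272047136
dp [0.0169 0.011  0.0062] turn [ 0.0001  0.0005 -0.0091] at [0.5848 0.1281 0.2015] op -0.003 t 2.075
```

Call:
arm_command --dp '[[0.01,0.01,0],[0.01,0.01,0],[0.01,0.01,0],[0.01,0.01,0.1],[0.01,0.01,0.25]]' --turn '[[0,0,0],[0,0,0],[0,0,0],[0,0,0],[0,0,0]]' --jaw '[1,1,1,1,1]'

```text
time_s: 2.7
eef_pos: [0.5891, 0.1314, 0.1397]
eef_rot: [0.001, 0.746, 0.666, 0.001]
wrist_force: [-0.6, 0.2, 0.0]
opening: 0.998
grasp_force: 0.0
```

Call:
arm_command --dp '[[0,0,0.1],[0,0,0.2],[0,0,0.3],[0,0,0.34],[0,0,0.34]]' --turn '[[0,0,0],[0,0,0],[0,0,0],[0,0,0],[0,0,0]]' --jaw '[1,1,1,1,1]'

```text
time_s: 3.32
eef_pos: [0.5875, 0.1314, 0.0534]
eef_rot: [-0.0, 0.746, 0.666, -0.0]
wrist_force: [-0.2, 0.3, 0.4]
opening: 1.004
grasp_force: 0.0
```

Call:
arm_command --dp '[[0,0,0],[0,0,0],[0,0,0],[0,0,0],[0,0,0]]' --turn '[[0,0,0],[0,0,0],[0,0,0],[0,0,0],[0,0,0]]' --jaw '[0.75,0.65,0.55,0.4,0.3]'

```text
time_s: 3.95
eef_pos: [0.5883, 0.1315, 0.0547]
eef_rot: [0.0, 0.746, 0.666, 0.0]
wrist_force: [-2.9, 1.4, 6.1]
opening: 0.501
grasp_force: 56.6
```

Call:
arm_command --dp '[[0,0,-0.1],[0,0,-0.2],[0,0,-0.35],[0,0,-0.5],[0,0,-0.5]]' --turn '[[0,0,0],[0,0,0],[0,0,0],[0,0,0],[0,0,0]]' --jaw '[0.3,0.3,0.3,0.3,0.3]'

```text
time_s: 4.58
eef_pos: [0.5899, 0.1315, 0.1818]
eef_rot: [0.002, 0.746, 0.666, 0.002]
wrist_force: [-0.1, -0.4, -2.1]
opening: 0.5
grasp_force: 57.5
```

Call:
arm_command --dp '[[-0.15,-0.04,0],[-0.35,-0.1,0],[-0.55,-0.15,0],[-0.75,-0.2,0],[-0.95,-0.23,0]]' --turn '[[0,0,-0.05],[0,0,-0.1],[0,0,-0.2],[0,0,-0.3],[0,0,-0.37]]' --jaw '[0.3,0.3,0.3,0.3,0.3]'

```text
time_s: 5.2
eef_pos: [0.5018, -0.0988, 0.1764]
eef_rot: [-0.002, 0.677, 0.736, -0.001]
wrist_force: [0.6, -0.0, -2.3]
opening: 0.504
grasp_force: 57.8
```

```bash
python3 - <<'E'
from h import *
to((.499,-.118,.048),.085)
s,t=camera("scene"),camera("top")
cv2.imwrite("pics/m2.png",cv2.convertScaleAbs(np.hstack([cv2.resize(s[100:240,150:480],(500,212)),cv2.resize(t[140:270,140:490],(300,111),interpolation=3)[:111].copy() if 0 else cv2.copyMakeBorder(cv2.resize(t[140:270,200:490],(300,134)),0,78,0,0,0)]),alpha=1.5))
E
```

```text
dp [-0.0763 -0.016   0.5134] turn [-0.0059 -0.0033 -0.0047] at [ 0.5018 -0.0988  0.1764] op 0.504 t 5.2
```

View pics/m2.png

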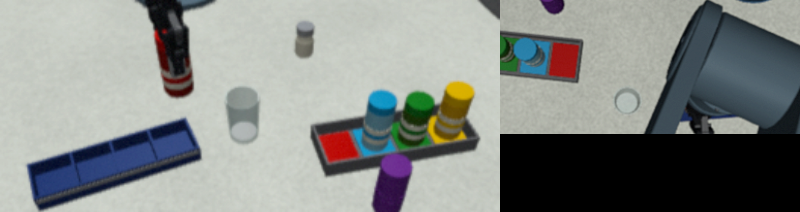

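The red jar is held upright at scene crop (177,75), and its coaster is now bare. I move over the left compartment and lower it to just above the rim.

Call:
arm_command --dp '[[-0.05,-0.01,0],[-0.08,-0.02,0.05],[-0.08,-0.02,0.15],[-0.08,-0.02,0.27],[-0.08,-0.02,0.36]]' --turn '[[0,0,0],[0,0,0],[0,0,0],[0,0,0],[0,0,0]]' --jaw '[0.3,0.3,0.3,0.3,0.3]'

```text
time_s: 5.92
eef_pos: [0.4997, -0.1172, 0.0862]
eef_rot: [-0.001, 0.677, 0.736, -0.0]
wrist_force: [-1.3, -0.3, -3.2]
opening: 0.502
grasp_force: 57.9
```

```bash
python3 - <<'E'
from h import *
to((.499,-.118,.048),.085)
s=camera("scene")
I=cv2.resize(s[130:250,150:310],(800,600),interpolation=2)
p=get_obs()["eef_pos"]; b=p-[0,0,.0435]
for X in (b,b+[.022,0,0],b+[0,.022,0],b-[0,.022,0]):
    u=((proj("scene",X)-[150,130]+.5)*5).astype(int).tolist();cv2.drawMarker(I,tuple(u),(255,0,255),0,10,1)
cv2.imwrite("pics/m3.png",cv2.convertScaleAbs(I,alpha=1.8))
E
```

```text
dp [-0.0032 -0.0028  0.1528] turn [-0.0042 -0.0027 -0.0049] at [ 0.4997 -0.1172  0.0862] op 0.502 t 5.925
```

View pics/m3.png

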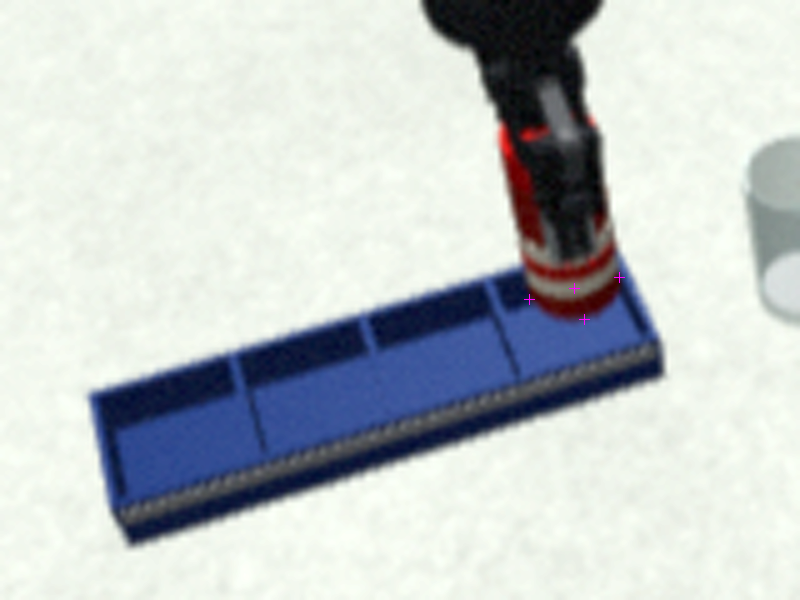

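The jar hangs over the left compartment. Its drawn base, centred near crop (574,288), matches the real one within about 1 mm. I re-measure the bin with these sharper corners.

```bash
python3 - <<'E'
from h import *
f=lambda u:np.array(u)/5+[150-.4,130-.4]
for z in(.03,):
    NR,FR,FL=[plane("scene",f(u),z)[:2] for u in((93,395),(118,510),(660,343))]
    c=(NR+FL)/2;v=FL-FR;L=np.linalg.norm(v);yaw=np.arctan2(-v[0],v[1]);print("centre",c,"L",L,"W",np.linalg.norm(FR-NR),"yaw",yaw)
    ex=np.array([np.cos(yaw),np.sin(yaw)]);ey=np.array([-ex[1],ex[0]])
    for u in((237,353),(370,318),(492,283),(263,451),(519,375)):
        d=plane("scene",f(u),z)[:2]-c;print(u,"bin x,y",d@ex,d@ey)
E
```

```text
centre [ 0.5101 -0.2131] L 0.25046243555700004 W 0.07313036932322131 yaw 0.0745442865972851
(237, 353) bin x,y -0.03661196112048565 -0.060060671113751136
(370, 318) bin x,y -0.03418228451851474 0.0028165225014219887
(492, 283) bin x,y -0.03380118319694149 0.06295607842002551
(263, 451) bin x,y 0.028246432447143456 -0.05965206441412648
(519, 375) bin x,y 0.02967278127311413 0.05897160110313913
```

Call:
arm_command --dp '[[-0.01,0,0.03],[-0.01,0,0.07],[-0.01,0,0.1],[-0.01,0,0.13],[-0.01,0,0.14]]' --turn '[[0,0,0],[0,0,0],[0,0,0],[0,0,0],[0,0,0]]' --jaw '[0.3,0.3,0.3,0.3,0.3]'

```text
time_s: 6.6
eef_pos: [0.5006, -0.1208, 0.0533]
eef_rot: [-0.0, 0.678, 0.735, -0.0]
wrist_force: [0.1, 0.0, -2.8]
opening: 0.502
grasp_force: 57.9
```

Call:
arm_command --dp '[[0,0,0.004],[0,0,0.008],[0,0,0.012],[0,0,0.012],[0,0,0.012]]' --turn '[[0,0,0],[0,0,0],[0,0,0],[0,0,0],[0,0,0]]' --jaw '[0.3,0.3,0.3,0.3,0.3]'

```text
time_s: 7.22
eef_pos: [0.5009, -0.121, 0.0509]
eef_rot: [0.0, 0.678, 0.735, 0.0]
wrist_force: [0.6, 0.0, -3.3]
opening: 0.503
grasp_force: 57.9
```

Call:
arm_command --dp '[[0.006,0,0.004],[0.006,0,0.008],[0.006,0,0.012],[0.006,0,0.012],[0.006,0,0.012]]' --turn '[[0,0,0],[0,0,0],[0,0,0],[0,0,0],[0,0,0]]' --jaw '[0.3,0.3,0.3,0.3,0.3]'

```text
time_s: 7.85
eef_pos: [0.5008, -0.1194, 0.0487]
eef_rot: [-0.0, 0.678, 0.735, -0.0]
wrist_force: [-4.1, 0.8, 7.1]
opening: 0.504
grasp_force: 59.1
```

Floor contact: the z force went from -3 to +7 N. Release and lift.

Call:
arm_command --dp '[[0,0,0],[0,0,0],[0,0,0],[0,0,0],[0,0,0]]' --turn '[[0,0,0],[0,0,0],[0,0,0],[0,0,0],[0,0,0]]' --jaw '[0.55,0.65,0.8,1,1]'

```text
time_s: 8.48
eef_pos: [0.5007, -0.1194, 0.0477]
eef_rot: [-0.0, 0.678, 0.735, -0.0]
wrist_force: [0.3, -0.7, 0.0]
opening: 1.0
grasp_force: 0.0
```

Call:
arm_command --dp '[[0,0,-0.1],[0,0,-0.25],[0,0,-0.45],[0,0,-0.6],[0,0,-0.6]]' --turn '[[0,0,0],[0,0,0],[0,0,0],[0,0,0],[0,0,0]]' --jaw '[1,1,1,1,1]'

```text
time_s: 9.1
eef_pos: [0.5029, -0.1204, 0.2015]
eef_rot: [0.004, 0.678, 0.735, 0.001]
wrist_force: [-0.2, -0.6, 0.4]
opening: 0.999
grasp_force: 0.0
```

```bash
python3 - <<'E'
from h import *
to((.5956,.1913,.19),-.11)
s=camera("scene");t=camera("top")
I=cv2.resize(s[130:250,160:300],(460,394),interpolation=2);J=cv2.resize(t[195:265,350:450],(340,238),interpolation=2)
cv2.imwrite("pics/m4.png",cv2.convertScaleAbs(np.hstack([I,cv2.copyMakeBorder(J,0,156,0,0,0)]),alpha=1.8))
E
```

```text
dp [1.2129 0.4705 0.0443] turn [0.0126 0.006  0.3651] at [ 0.5029 -0.1204  0.2015] op 0.999 t 9.1
```

View pics/m4.png

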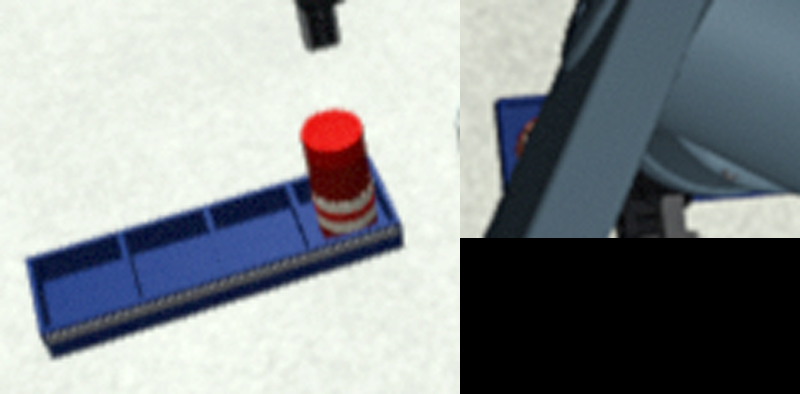

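The red jar stands upright in the left-end compartment, at crop (340,175). The arm hides it in the top view. Next is blue.

Call:
arm_command --dp '[[0.3,0.12,0],[0.5,0.2,0],[0.7,0.28,0],[0.9,0.36,0],[1,0.4,0]]' --turn '[[0,0,0.1],[0,0,0.2],[0,0,0.3],[0,0,0.36],[0,0,0.36]]' --jaw '[1,1,1,1,1]'

```text
time_s: 9.82
eef_pos: [0.5791, 0.1407, 0.1952]
eef_rot: [-0.001, 0.743, 0.669, -0.001]
wrist_force: [-0.7, -0.7, -0.9]
opening: 1.001
grasp_force: 0.0
```

```bash
python3 - <<'E'
from h import *
to((.5956,.1913,.054),-.11)
t=camera("top");cv2.imwrite("pics/t5.png",t)
m=mask(t[180:260,330:420],"red")
k,l,st,ce=cv2.connectedComponentsWithStats(m);print([(st[i].tolist(),ce[i]+[330,180]) for i in range(1,k) if st[i][4]>15])
J=cv2.resize(t[205:265,350:490],(784,336),interpolation=2)
cv2.imwrite("pics/m5.png",cv2.convertScaleAbs(J,alpha=2))
E
```

```text
dp [0.2083 0.0464 0.5648] turn [-0.0073  0.0003  0.0091] at [0.5791 0.1407 0.1952] op 1.001 t 9.825
[([37, 45, 27, 24, 465], array([380.9677, 236.9312]))]
```

View pics/m5.png

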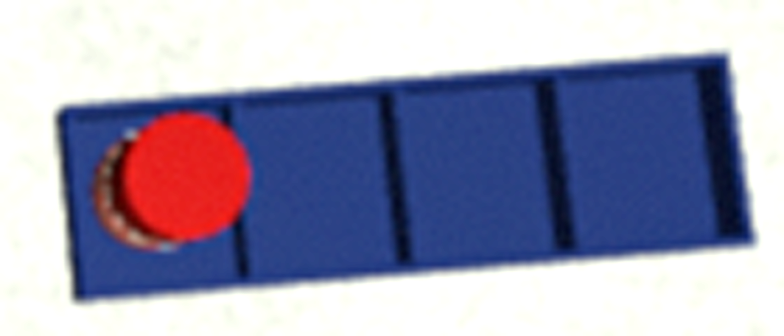

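The red cap is at crop (186,177), top pixel (382.8,236.2), inside the left compartment. The jar's true place is known from the TCP at release, so I use it to correct the top camera's bias on the bin.

```bash
python3 - <<'E'
from h import *
f=lambda u:np.array(u)/5.6+[350-.41,205-.41]
r=plane("top",f((186,177)),.104)[:2];b=np.array([.5008,-.1194])-r;print("top red",r,"bias",b)
A=np.array([plane("top",f(u),.03)[:2] for u in((77,300),(60,107),(727,55),(755,243))])
v=(A[0]+A[1]-A[2]-A[3])/2;yaw=np.arctan2(-v[0],v[1]);c=A.mean(0);print("bin",c,"corr",c+b,np.linalg.norm(v),np.linalg.norm(A[1]-A[0]),np.linalg.norm(A[2]-A[3]),"yaw",yaw)
c=c+b;ex=np.array([np.cos(yaw),np.sin(yaw)]);ey=np.array([-ex[1],ex[0]])
print("red in bin",(r+b-c)@ex,(r+b-c)@ey)
for k in(93,31,-31,-93):print(k,c+ey*k/1000)
E
```

```text
top red [ 0.4984 -0.1157] bias [ 0.0024 -0.0037]
bin [ 0.504  -0.2109] corr [ 0.5065 -0.2146] 0.2563311074035399 0.07256532533022676 0.07151224909320375 yaw 0.08371966533348413
red in bin 0.002298733576976307 0.09538553370877
93 [ 0.4987 -0.122 ]
31 [ 0.5039 -0.1838]
-31 [ 0.5091 -0.2455]
-93 [ 0.5143 -0.3073]
```

Call:
arm_command --dp '[[0.2,0.05,0],[0.2,0.05,0.1],[0.2,0.05,0.25],[0.2,0.05,0.4],[0.2,0.05,0.48]]' --turn '[[0,0,0],[0,0,0],[0,0,0],[0,0,0],[0,0,0]]' --jaw '[1,1,1,1,1]'

```text
time_s: 10.5
eef_pos: [0.5952, 0.1856, 0.0736]
eef_rot: [-0.002, 0.744, 0.668, -0.003]
wrist_force: [-0.3, 0.5, 0.3]
opening: 0.999
grasp_force: 0.0
```

```bash
python3 -c "
from h import *
to((.597,.190,.054),-.11)"
```

```text
dp [0.0185 0.0056 0.0783] turn [-0.012   0.0028  0.0043] at [0.5952 0.1856 0.0736] op 0.999 t 10.5
```

Call:
arm_command --dp '[[0.01,0,0.04],[0.01,0,0.07],[0.01,0,0.07],[0.01,0,0.07],[0.01,0,0.07]]' --turn '[[0,0,0],[0,0,0],[0,0,0],[0,0,0],[0,0,0]]' --jaw '[1,1,1,0.7,0.6]'

```text
time_s: 11.12
eef_pos: [0.5988, 0.1888, 0.0612]
eef_rot: [0.0, 0.744, 0.668, 0.001]
wrist_force: [0.4, 0.4, -0.7]
opening: 0.611
grasp_force: 0.0
```

Call:
arm_command --dp '[[0,0,0],[0,0,0],[0,0,0],[0,0,-0.05],[0,0,-0.15]]' --turn '[[0,0,0],[0,0,0],[0,0,0],[0,0,0],[0,0,0]]' --jaw '[0.4,0.3,0.3,0.3,0.3]'

```text
time_s: 11.75
eef_pos: [0.5971, 0.1885, 0.0971]
eef_rot: [-0.001, 0.744, 0.668, -0.001]
wrist_force: [-0.5, -0.1, -1.1]
opening: 0.505
grasp_force: 60.1
```

Call:
arm_command --dp '[[0,0,-0.15],[0,0,-0.3],[0,0,-0.4],[-0.1,-0.03,-0.4],[-0.3,-0.08,-0.4]]' --turn '[[0,0,0],[0,0,0],[0,0,0],[0,0,0],[0,0,0]]' --jaw '[0.3,0.3,0.3,0.3,0.3]'

```text
time_s: 12.38
eef_pos: [0.5705, 0.1166, 0.1988]
eef_rot: [0.001, 0.743, 0.669, 0.001]
wrist_force: [-0.1, -0.3, -1.8]
opening: 0.508
grasp_force: 60.3
```

```bash
python3 -c "
from h import *
to((.5045,-.182,.18),.085);print(get_obs()['grasp_force'])"
```

```text
dp [-1.2155 -0.1378  0.0744] turn [ 0.0039 -0.0002 -0.3624] at [0.5705 0.1166 0.1988] op 0.508 t 12.375
60.26685118675232
```

Call:
arm_command --dp '[[-0.25,-0.03,0],[-0.45,-0.05,0],[-0.65,-0.07,0],[-0.85,-0.1,0],[-1,-0.11,0]]' --turn '[[0,0,-0.1],[0,0,-0.2],[0,0,-0.3],[0,0,-0.36],[0,0,-0.36]]' --jaw '[0.3,0.3,0.3,0.3,0.3]'

```text
time_s: 13.0
eef_pos: [0.5154, -0.1313, 0.1983]
eef_rot: [0.0, 0.678, 0.735, -0.0]
wrist_force: [0.7, 0.1, -1.5]
opening: 0.506
grasp_force: 60.2
```

```bash
python3 -c "
from h import *
to((.5045,-.182,.1),.085)"
```

```text
dp [-0.1982 -0.0599  0.3934] turn [ 0.0009  0.0012 -0.0092] at [ 0.5154 -0.1313  0.1983] op 0.506 t 13.0
```

Call:
arm_command --dp '[[-0.15,-0.05,0],[-0.2,-0.06,0],[-0.2,-0.06,0.12],[-0.2,-0.06,0.27],[-0.2,-0.06,0.39]]' --turn '[[0,0,0],[0,0,0],[0,0,0],[0,0,0],[0,0,0]]' --jaw '[0.3,0.3,0.3,0.3,0.3]'

```text
time_s: 13.62
eef_pos: [0.5051, -0.1795, 0.0992]
eef_rot: [-0.0, 0.678, 0.735, 0.0]
wrist_force: [-0.1, -0.4, -0.9]
opening: 0.506
grasp_force: 60.2
```

```bash
python3 -c "
from h import *
to((.5045,-.182,.055),.085)"
```

```text
dp [-0.01   -0.0033  0.1767] turn [-0.0005 -0.0013 -0.0069] at [ 0.5051 -0.1795  0.0992] op 0.506 t 13.625
```

Call:
arm_command --dp '[[-0.01,0,0.03],[-0.01,0,0.07],[-0.01,0,0.11],[-0.01,0,0.14],[-0.01,0,0.15]]' --turn '[[0,0,0],[0,0,0],[0,0,0],[0,0,0],[0,0,0]]' --jaw '[0.3,0.3,0.3,0.3,0.3]'

```text
time_s: 14.25
eef_pos: [0.5054, -0.1828, 0.0625]
eef_rot: [-0.0, 0.678, 0.735, -0.0]
wrist_force: [0.2, -0.0, -1.3]
opening: 0.505
grasp_force: 60.4
```

Call:
arm_command --dp '[[0,0,0.006],[0,0,0.012],[0,0,0.018],[0,0,0.022],[0,0,0.022]]' --turn '[[0,0,0],[0,0,0],[0,0,0],[0,0,0],[0,0,0]]' --jaw '[0.3,0.3,0.3,0.3,0.3]'

```text
time_s: 14.88
eef_pos: [0.5054, -0.1829, 0.0572]
eef_rot: [-0.0, 0.678, 0.735, -0.0]
wrist_force: [-0.4, -0.1, -1.5]
opening: 0.507
grasp_force: 60.4
```

Call:
arm_command --dp '[[0,0,0.004],[0,0,0.008],[0,0,0.012],[0,0,0.012],[0,0,0.012]]' --turn '[[0,0,0],[0,0,0],[0,0,0],[0,0,0],[0,0,0]]' --jaw '[0.3,0.3,0.3,0.3,0.3]'

```text
time_s: 15.5
eef_pos: [0.5055, -0.1831, 0.0551]
eef_rot: [0.0, 0.678, 0.735, -0.0]
wrist_force: [-1.9, 1.2, 5.8]
opening: 0.502
grasp_force: 61.2
```

Contact. Release, rise and head back for green.

Call:
arm_command --dp '[[0,0,0],[0,0,0],[0,0,0],[0,0,0],[0,0,-0.1]]' --turn '[[0,0,0],[0,0,0],[0,0,0],[0,0,0],[0,0,0]]' --jaw '[0.55,0.65,0.8,1,1]'

```text
time_s: 16.12
eef_pos: [0.5039, -0.1819, 0.0776]
eef_rot: [-0.002, 0.678, 0.735, -0.0]
wrist_force: [-0.4, 0.3, 0.8]
opening: 1.0
grasp_force: 0.0
```

Call:
arm_command --dp '[[0,0,-0.2],[0,0,-0.4],[0,0,-0.5],[0.1,0.03,-0.5],[0.3,0.07,-0.5]]' --turn '[[0,0,0],[0,0,0],[0,0,0],[0,0,0],[0,0,0]]' --jaw '[1,1,1,1,1]'

```text
time_s: 16.75
eef_pos: [0.5173, -0.1074, 0.205]
eef_rot: [0.001, 0.679, 0.734, 0.0]
wrist_force: [1.2, 0.3, -0.4]
opening: 0.997
grasp_force: 0.0
```

```bash
python3 -c "
from h import *
to((.606,.2505,.2),-.11)"
```

```text
dp [1.3996 0.465  0.0191] turn [0.0031 0.0017 0.359 ] at [ 0.5173 -0.1074  0.205 ] op 0.997 t 16.75
```

Call:
arm_command --dp '[[0.2,0.07,0],[0.4,0.14,0],[0.6,0.2,0],[0.8,0.27,0],[1,0.33,0]]' --turn '[[0,0,0.1],[0,0,0.2],[0,0,0.3],[0,0,0.36],[0,0,0.36]]' --jaw '[1,1,1,1,1]'

```text
time_s: 17.38
eef_pos: [0.5791, 0.1509, 0.2043]
eef_rot: [0.0, 0.744, 0.668, 0.0]
wrist_force: [0.3, -0.6, -0.2]
opening: 1.002
grasp_force: 0.0
```

```bash
python3 -c "
from h import *
to((.606,.2505,.054),-.11)"
```

```text
dp [0.4075 0.0639 0.6013] turn [ 0.0007 -0.0001  0.0042] at [0.5791 0.1509 0.2043] op 1.002 t 17.375
```

Call:
arm_command --dp '[[0.2,0.03,0],[0.4,0.06,0.05],[0.4,0.06,0.2],[0.4,0.06,0.38],[0.4,0.06,0.52]]' --turn '[[0,0,0],[0,0,0],[0,0,0],[0,0,0],[0,0,0]]' --jaw '[1,1,1,1,1]'

```text
time_s: 18.0
eef_pos: [0.6035, 0.2471, 0.072]
eef_rot: [-0.0, 0.744, 0.668, -0.001]
wrist_force: [-0.1, -0.1, -0.2]
opening: 0.999
grasp_force: 0.0
```

```bash
python3 - <<'E'
from h import *
to((.606,.2505,.052),-.11)
E
```

```text
dp [0.0146 0.0086 0.0801] turn [-0.0033  0.001   0.0058] at [0.6035 0.2471 0.072 ] op 0.999 t 18.0
```

Call:
arm_command --dp '[[0.01,0,0.04],[0.01,0,0.08],[0.01,0,0.08],[0.01,0,0.08],[0.01,0,0.08]]' --turn '[[0,0,0],[0,0,0],[0,0,0],[0,0,0],[0,0,0]]' --jaw '[1,1,0.8,0.7,0.6]'

```text
time_s: 18.62
eef_pos: [0.6055, 0.2496, 0.0555]
eef_rot: [0.0, 0.744, 0.668, 0.001]
wrist_force: [-0.1, 0.5, 0.2]
opening: 0.601
grasp_force: 0.0
```

Call:
arm_command --dp '[[0,0,0],[0,0,0],[0,0,0],[0,0,0],[0,0,0]]' --turn '[[0,0,0],[0,0,0],[0,0,0],[0,0,0],[0,0,0]]' --jaw '[0.4,0.3,0.3,0.3,0.3]'

```text
time_s: 19.25
eef_pos: [0.6053, 0.2496, 0.0554]
eef_rot: [0.0, 0.744, 0.668, 0.001]
wrist_force: [-1.2, -0.0, 6.4]
opening: 0.502
grasp_force: 60.6
```

Call:
arm_command --dp '[[0,0,-0.15],[0,0,-0.35],[0,0,-0.55],[-0.1,-0.02,-0.6],[-0.3,-0.06,-0.6]]' --turn '[[0,0,0],[0,0,0],[0,0,0],[0,0,0],[0,0,0]]' --jaw '[0.3,0.3,0.3,0.3,0.3]'

```text
time_s: 19.88
eef_pos: [0.5825, 0.177, 0.2061]
eef_rot: [0.001, 0.743, 0.669, 0.002]
wrist_force: [-0.7, -0.4, -2.5]
opening: 0.502
grasp_force: 61.3
```

```bash
python3 -c "
from h import *
to((.510,-.2445,.2),.085);print(get_obs()['grasp_force'])"
```

```text
dp [-1.7072 -0.1122  0.0222] turn [ 0.0073 -0.0012 -0.3626] at [0.5825 0.177  0.2061] op 0.502 t 19.875
61.28255367279053
```

Call:
arm_command --dp '[[-0.2,-0.01,0],[-0.4,-0.02,0],[-0.6,-0.04,0],[-0.8,-0.05,0],[-1,-0.07,0]]' --turn '[[0,0,-0.1],[0,0,-0.2],[0,0,-0.3],[0,0,-0.36],[0,0,-0.36]]' --jaw '[0.3,0.3,0.3,0.3,0.3]'

```text
time_s: 20.5
eef_pos: [0.5369, -0.0717, 0.204]
eef_rot: [-0.0, 0.678, 0.735, -0.0]
wrist_force: [0.7, 0.5, -1.8]
opening: 0.5
grasp_force: 61.3
```

```bash
python3 -c "
from h import *
to((.510,-.2445,.1),.085)"
```

```text
dp [-0.6803 -0.1632  0.416 ] turn [-0.0004 -0.0002 -0.0068] at [ 0.5369 -0.0717  0.204 ] op 0.5 t 20.5
```

Call:
arm_command --dp '[[-0.22,-0.05,0],[-0.45,-0.11,0],[-0.65,-0.16,0],[-0.68,-0.16,0.05],[-0.68,-0.16,0.2]]' --turn '[[0,0,0],[0,0,0],[0,0,0],[0,0,0],[0,0,0]]' --jaw '[0.3,0.3,0.3,0.3,0.3]'

```text
time_s: 21.12
eef_pos: [0.5126, -0.2445, 0.1552]
eef_rot: [0.002, 0.679, 0.735, 0.0]
wrist_force: [0.3, 0.1, -2.0]
opening: 0.501
grasp_force: 61.2
```

```bash
python3 -c "
from h import *
to((.510,-.2445,.055),.085)"
```

```text
dp [ 0.0018 -0.0116  0.4008] turn [ 0.0066  0.0051 -0.0111] at [ 0.5126 -0.2445  0.1552] op 0.501 t 21.125
```

Call:
arm_command --dp '[[0,-0.01,0.1],[0,-0.01,0.2],[0,-0.01,0.28],[0,-0.01,0.35],[0,-0.01,0.38]]' --turn '[[0,0,0],[0,0,0],[0,0,0],[0,0,0],[0,0,0]]' --jaw '[0.3,0.3,0.3,0.3,0.3]'

```text
time_s: 21.75
eef_pos: [0.5084, -0.2421, 0.0579]
eef_rot: [-0.001, 0.678, 0.735, -0.0]
wrist_force: [-1.5, -1.2, -1.7]
opening: 0.503
grasp_force: 61.6
```

Call:
arm_command --dp '[[0,0,0.008],[0,0,0.016],[0,0,0.022],[0,0,0.028],[0,0,0.028]]' --turn '[[0,0,0],[0,0,0],[0,0,0],[0,0,0],[0,0,0]]' --jaw '[0.3,0.3,0.3,0.3,0.3]'

```text
time_s: 22.38
eef_pos: [0.509, -0.2431, 0.0524]
eef_rot: [0.0, 0.678, 0.735, -0.0]
wrist_force: [0.1, 0.1, -1.5]
opening: 0.498
grasp_force: 61.6
```

Call:
arm_command --dp '[[0,0,0.004],[0,0,0.008],[0,0,0.012],[0,0,0.014],[0,0,0.014]]' --turn '[[0,0,0],[0,0,0],[0,0,0],[0,0,0],[0,0,0]]' --jaw '[0.3,0.3,0.3,0.3,0.3]'

```text
time_s: 23.0
eef_pos: [0.509, -0.2432, 0.0494]
eef_rot: [0.0, 0.678, 0.735, -0.0]
wrist_force: [-2.3, 0.6, 5.5]
opening: 0.503
grasp_force: 62.0
```

Contact at the expected height. Release and go for yellow.

Call:
arm_command --dp '[[0,0,0],[0,0,0],[0,0,0],[0,0,0],[0,0,-0.1]]' --turn '[[0,0,0],[0,0,0],[0,0,0],[0,0,0],[0,0,0]]' --jaw '[0.55,0.65,0.8,1,1]'

```text
time_s: 23.62
eef_pos: [0.5074, -0.2419, 0.072]
eef_rot: [-0.002, 0.678, 0.735, -0.0]
wrist_force: [1.1, -0.2, 0.2]
opening: 1.001
grasp_force: 0.0
```

Call:
arm_command --dp '[[0,0,-0.2],[0,0,-0.4],[0,0,-0.55],[0.1,0.02,-0.55],[0.3,0.06,-0.55]]' --turn '[[0,0,0],[0,0,0],[0,0,0],[0,0,0],[0,0,0]]' --jaw '[1,1,1,1,1]'

```text
time_s: 24.25
eef_pos: [0.5182, -0.1679, 0.2121]
eef_rot: [0.001, 0.679, 0.734, 0.0]
wrist_force: [-0.1, 0.3, -0.5]
opening: 1.0
grasp_force: 0.0
```

Call:
arm_command --dp '[[0.2,0.05,0],[0.4,0.1,0],[0.6,0.15,0],[0.8,0.2,0],[1,0.25,0]]' --turn '[[0,0,0.1],[0,0,0.2],[0,0,0.3],[0,0,0.36],[0,0,0.36]]' --jaw '[1,1,1,1,1]'

```text
time_s: 24.88
eef_pos: [0.56, 0.0888, 0.2114]
eef_rot: [0.0, 0.744, 0.668, 0.0]
wrist_force: [0.5, 0.0, -0.2]
opening: 1.001
grasp_force: 0.0
```

```bash
python3 - <<'E'
from h import *
to((.613,.3145,.2),-.11)
s=camera("scene")
cv2.imwrite("pics/m6.png",cv2.convertScaleAbs(cv2.resize(s[110:260,155:305],(600,600),interpolation=2),alpha=1.8))
E
```

```text
dp [0.9203 0.1137 0.0457] turn [0.0008 0.     0.0041] at [0.56   0.0888 0.2114] op 1.001 t 24.875
```

View pics/m6.png

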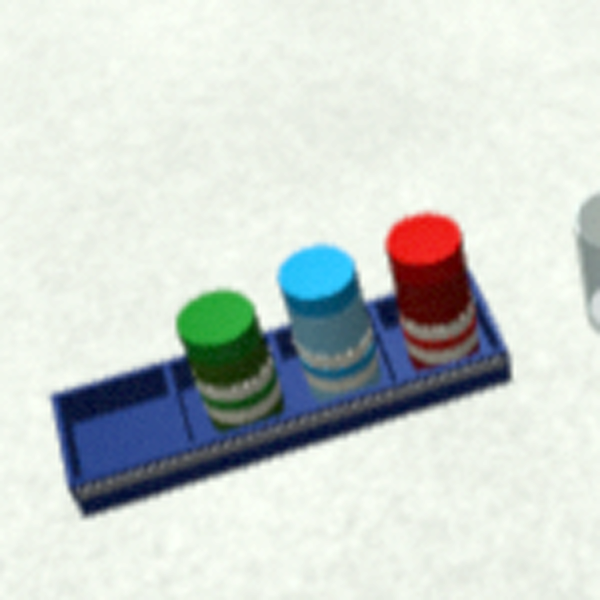

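The crop shows green (230,360), blue (330,325) and red (435,290) upright, each in its own compartment. The right-end compartment is empty. Now yellow.

Call:
arm_command --dp '[[0.2,0.02,0],[0.4,0.05,0],[0.6,0.07,0],[0.8,0.1,0],[0.92,0.11,0]]' --turn '[[0,0,0],[0,0,0],[0,0,0],[0,0,0],[0,0,0]]' --jaw '[1,1,1,1,1]'

```text
time_s: 25.55
eef_pos: [0.612, 0.315, 0.2109]
eef_rot: [-0.0, 0.744, 0.669, 0.0]
wrist_force: [0.5, 0.1, -0.3]
opening: 1.002
grasp_force: 0.0
```

Call:
arm_command --dp '[[0,0,0.1],[0,0,0.25],[0,0,0.4],[0,0,0.52],[0,0,0.56]]' --turn '[[0,0,0],[0,0,0],[0,0,0],[0,0,0],[0,0,0]]' --jaw '[1,1,1,1,1]'

```text
time_s: 26.18
eef_pos: [0.6103, 0.3121, 0.0685]
eef_rot: [-0.001, 0.744, 0.668, -0.002]
wrist_force: [-0.4, -0.6, 0.5]
opening: 1.001
grasp_force: 0.0
```

```bash
python3 -c "
from h import *
to((.613,.3145,.053),-.11)"
```

```text
dp [0.0108 0.01   0.0621] turn [-0.0078  0.0034  0.0048] at [0.6103 0.3121 0.0685] op 1.001 t 26.175
```

Call:
arm_command --dp '[[0,0,0.03],[0,0,0.06],[0,0,0.06],[0,0,0.06],[0,0,0.06]]' --turn '[[0,0,0],[0,0,0],[0,0,0],[0,0,0],[0,0,0]]' --jaw '[1,1,0.8,0.7,0.6]'

```text
time_s: 26.8
eef_pos: [0.6123, 0.313, 0.057]
eef_rot: [0.0, 0.744, 0.668, 0.001]
wrist_force: [0.3, 1.1, 0.4]
opening: 0.603
grasp_force: 0.0
```

Call:
arm_command --dp '[[0,0,0],[0,0,0],[0,0,0],[0,0,0],[0,0,0]]' --turn '[[0,0,0],[0,0,0],[0,0,0],[0,0,0],[0,0,0]]' --jaw '[0.4,0.3,0.3,0.3,0.3]'

```text
time_s: 27.42
eef_pos: [0.6121, 0.313, 0.057]
eef_rot: [0.0, 0.744, 0.668, 0.0]
wrist_force: [-2.6, 0.3, 5.4]
opening: 0.499
grasp_force: 60.6
```

Call:
arm_command --dp '[[0,0,-0.15],[0,0,-0.35],[0,0,-0.55],[-0.1,0,-0.6],[-0.3,0,-0.6]]' --turn '[[0,0,0],[0,0,0],[0,0,0],[0,0,0],[0,0,0]]' --jaw '[0.3,0.3,0.3,0.3,0.3]'

```text
time_s: 28.05
eef_pos: [0.6043, 0.2391, 0.2075]
eef_rot: [0.001, 0.743, 0.669, 0.001]
wrist_force: [1.6, -1.3, -4.0]
opening: 0.504
grasp_force: 61.6
```

Call:
arm_command --dp '[[-0.2,0,0],[-0.4,0,0],[-0.6,0,0],[-0.8,0,0],[-1,0,0]]' --turn '[[0,0,-0.1],[0,0,-0.2],[0,0,-0.3],[0,0,-0.36],[0,0,-0.36]]' --jaw '[0.3,0.3,0.3,0.3,0.3]'

```text
time_s: 28.68
eef_pos: [0.5762, -0.0118, 0.2053]
eef_rot: [-0.0, 0.678, 0.735, -0.0]
wrist_force: [0.4, -0.3, -3.1]
opening: 0.502
grasp_force: 61.5
```

```bash
python3 -c "
from h import *
to((.515,-.306,.2),.085);print(get_obs()['grasp_force'])"
```

```text
dp [-1.1532 -0.3397  0.0213] turn [-0.0022 -0.0006 -0.0068] at [ 0.5762 -0.0118  0.2053] op 0.502 t 28.675
61.50487661361694
```

Call:
arm_command --dp '[[-0.2,-0.06,0],[-0.4,-0.12,0],[-0.6,-0.18,0],[-0.8,-0.24,0],[-1,-0.3,0]]' --turn '[[0,0,0],[0,0,0],[0,0,0],[0,0,0],[0,0,0]]' --jaw '[0.3,0.3,0.3,0.3,0.3]'

```text
time_s: 29.3
eef_pos: [0.5215, -0.2669, 0.2053]
eef_rot: [-0.001, 0.678, 0.735, -0.0]
wrist_force: [1.2, 0.1, -3.2]
opening: 0.505
grasp_force: 61.5
```

Call:
arm_command --dp '[[-0.1,-0.03,0],[-0.15,-0.04,0],[-0.15,-0.04,0.1],[-0.15,-0.04,0.25],[-0.15,-0.04,0.38]]' --turn '[[0,0,0],[0,0,0],[0,0,0],[0,0,0],[0,0,0]]' --jaw '[0.3,0.3,0.3,0.3,0.3]'

```text
time_s: 29.92
eef_pos: [0.5155, -0.3024, 0.1096]
eef_rot: [-0.001, 0.678, 0.735, 0.0]
wrist_force: [-0.4, -0.0, -3.3]
opening: 0.507
grasp_force: 61.5
```

```bash
python3 -c "
from h import *
to((.515,-.306,.055),.085)"
```

```text
dp [-0.0145 -0.0032  0.2183] turn [-0.0012 -0.0022 -0.0057] at [ 0.5155 -0.3024  0.1096] op 0.507 t 29.925
```

Call:
arm_command --dp '[[-0.01,0,0.05],[-0.01,0,0.1],[-0.01,0,0.15],[-0.01,0,0.18],[-0.01,0,0.2]]' --turn '[[0,0,0],[0,0,0],[0,0,0],[0,0,0],[0,0,0]]' --jaw '[0.3,0.3,0.3,0.3,0.3]'

```text
time_s: 30.55
eef_pos: [0.5159, -0.3063, 0.0612]
eef_rot: [0.0, 0.678, 0.735, 0.0]
wrist_force: [0.0, 0.6, -3.4]
opening: 0.503
grasp_force: 61.5
```

Call:
arm_command --dp '[[0,0,0.006],[0,0,0.012],[0,0,0.018],[0,0,0.022],[0,0,0.022]]' --turn '[[0,0,0],[0,0,0],[0,0,0],[0,0,0],[0,0,0]]' --jaw '[0.3,0.3,0.3,0.3,0.3]'

```text
time_s: 31.18
eef_pos: [0.5158, -0.3062, 0.0558]
eef_rot: [-0.0, 0.678, 0.735, 0.0]
wrist_force: [-0.7, -0.0, -3.3]
opening: 0.502
grasp_force: 61.5
```

Call:
arm_command --dp '[[0,0,0.005],[0,0,0.01],[0,0,0.015],[0,0,0.02],[0,0,0.02]]' --turn '[[0,0,0],[0,0,0],[0,0,0],[0,0,0],[0,0,0]]' --jaw '[0.3,0.3,0.3,0.3,0.3]'

```text
time_s: 31.8
eef_pos: [0.5158, -0.3063, 0.051]
eef_rot: [0.0, 0.678, 0.735, -0.0]
wrist_force: [-0.8, 0.4, 0.3]
opening: 0.502
grasp_force: 62.0
```

Call:
arm_command --dp '[[0,0,0.003],[0,0,0.003],[0,0,0.003],[0,0,0.003],[0,0,0.003]]' --turn '[[0,0,0],[0,0,0],[0,0,0],[0,0,0],[0,0,0]]' --jaw '[0.3,0.3,0.55,0.65,0.8]'

```text
time_s: 32.42
eef_pos: [0.5159, -0.3063, 0.05]
eef_rot: [0.0, 0.678, 0.735, 0.0]
wrist_force: [0.8, -0.1, 0.4]
opening: 0.8
grasp_force: 0.0
```

Call:
arm_command --dp '[[0,0,0],[0,0,0],[0,0,-0.15],[0,0,-0.35],[0,0,-0.55]]' --turn '[[0,0,0],[0,0,0],[0,0,0],[0,0,0],[0,0,0]]' --jaw '[1,1,1,1,1]'

```text
time_s: 33.05
eef_pos: [0.5155, -0.306, 0.1887]
eef_rot: [-0.0, 0.678, 0.735, -0.0]
wrist_force: [0.7, 0.1, -0.5]
opening: 0.992
grasp_force: 0.0
```

Call:
arm_command --dp '[[0,0,-0.1],[0.2,0,-0.1],[0.4,0,-0.1],[0.6,0,-0.1],[0.8,0,-0.1]]' --turn '[[0,0,0],[0,0,0],[0,0,0],[0,0,0],[0,0,0]]' --jaw '[1,1,1,1,1]'

```text
time_s: 33.67
eef_pos: [0.4993, -0.1054, 0.2126]
eef_rot: [0.0, 0.678, 0.735, 0.0]
wrist_force: [1.0, 0.1, 0.3]
opening: 1.0
grasp_force: 0.0
```

Call:
arm_command --dp '[[0.2,0,0],[0.4,0,0],[0.6,0,0],[0.6,0,0],[0.6,0,0]]' --turn '[[0,0,0],[0,0,0],[0,0,0],[0,0,0],[0,0,0]]' --jaw '[1,1,1,1,1]'

```text
time_s: 34.3
eef_pos: [0.4876, 0.0424, 0.2126]
eef_rot: [0.0, 0.678, 0.735, -0.0]
wrist_force: [0.3, -0.2, -0.6]
opening: 0.998
grasp_force: 0.0
```

```bash
python3 - <<'E'
from h import *
s,t=camera("scene"),camera("top")
a=cv2.resize(s[120:250,155:305],(400,347),interpolation=2);b=cv2.resize(t[200:265,350:490],(400,186),interpolation=2)
cv2.imwrite("pics/m7.png",cv2.convertScaleAbs(np.hstack([a,cv2.copyMakeBorder(b,0,161,0,0,0)]),alpha=1.8))
print(get_obs()["eef_pos"],get_obs()["time_s"])
E
```

```text
[0.4877 0.0415 0.2125] 34.4
```

View pics/m7.png

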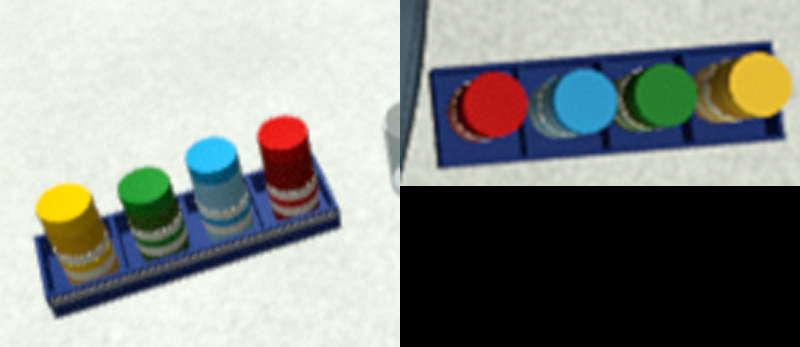

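In the top view the bin now holds, left to right, red (494,104), blue (584,101), green (663,96) and yellow (760,84). All four stand upright in their own compartments, the reverse of the tray order. Release points are within about 3 mm of the compartment centres, and the gripper is clear.

```bash
python3 -c "
from bench import *
print(hand_in())"
```

```text
the job is handed in; nothing more can be done
None
```

I moved all four jars upright into the bin in reverse order (red, blue, green, yellow from the robot's left) and handed the job in at about 34 s; the simulator returned no verdict.

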